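Load the drying rack and start its timer

ROBOT

A 6-joint arm with a two-finger parallel gripper is mounted at the origin on a cart in front of the work surface, level with it; the furniture and walls round the work are solid. World frame = base frame: x ahead of the robot, y to its left, z up, the work surface at z = 0. Lengths are in m, angles in rad, forces in N, time in s.
With the tool pointing down it reaches from about 0.375 to 0.925 m from the base axis. Payload 5.7 kg.
Tool frame: the origin (TCP) lies midway between the tips of the shut fingers; the grasp point (between the pads) lies 19 mm behind it; z points along the fingers, x is the direction in which the jaws open and shut, and the axes are right-handed (so a half turn about z gives the same grasp; the last joint's range is limited). The gripper opens to 88 mm and grips with 3 to 60 N. Pads are 20 mm wide; open, the fingers measure 115 mm over their backs; the gripper's body (75 mm by 178 mm) begins 61 mm behind the grasp point.
Start: joints at [-1.218, 0.359, 1.51, -0, 1.272, -0.115], TCP at [0.271, -0.536, 0.223] pointing down, gripper open.
Joint ranges: [-2.97, 2.97], [-1.01, 2.36], [0.21, 2.38], [-0.96, 4.11], [0.2, 2.71], [-2.98, 2.98]. Speed limits (rad/s): [2.39, 2.39, 3.14, 3.14, 3.14, 3.14].

INTERFACE

Orientations are given as a unit quaternion [x, y, z, w].
In Python, from bench import move_ptp, servo_line, goto_joints, move_gripper, sleep, inverse_kinematics, capture, PlanningError, close_job, spot_in, silhouettes, current_clock, current_joint_pos, current_qvel, current_joint_torque, current_position, current_orientation, current_force, current_torque, current_finger_gap gives the robot as it stands. Calls block until the motion is done:
- move_ptp(position, orientation): joint-space move of the TCP to a pose.
- servo_line(position, orientation=None, rate=0.15, contact_N=None): straight line of the TCP; orientation=None keeps the orientation; rate is the mean speed in m/s. With contact_N (N) it stops when the force on the tool has changed by that much, and returns True; else False.
- goto_joints(angles): joint-space move.
- move_gripper(opening): finger opening in m; the grip force is fixed at half the most; returns when the fingers have stopped.
- sleep(seconds).
- inverse_kinematics(position, orientation): joint angles nearest the present ones, or None.
- capture(name): name is "scene" or "top"; returns a dict with "image" (480x640x3 uint8, blue, green, red), "range_z" (480x640 float32, m along the optical axis (not along the pixel's ray), 0 where there is no reading), "intrinsics" (3x3 intrinsics, pixels), "R" (3x3) and "t" (3): a world point X has camera coordinates R X + t. Camera axes: x right, y down, z forward; pixel columns grow to the right and rows downward; lengths in m; the calibration is good to about 2 mm. A picture is of the moment at which its call begins.
A pose or a line that the arm cannot do raises PlanningError and nothing moves.
- close_job(): hands the job in, once; it reports no verdict.
Trained networks look in the newest picture that a camera, given by its name, has taken for a name from the list of things; names that differ only in an ending like _2 or _b are one class to them, and where a whole thing is asked for, a point or a joint stands for the part that bears it (a point fixed in the world has none). Each returns a list of dicts, best first, with "conf" (0 to 1); they miss things now and then, are a little off and sometimes report something else, mostly with a low value. They report only what shows in the picture. A call takes as long as a camera call. They do not tell look-alikes from the thing itself.
- spot_in(camera, query): "xy" ([column, row] in pixels, amid what is visible of it).
- silhouettes(camera, query): "region" (480x640 bool, what is visible of it) and "xy" ([column, row] in pixels, amid what is visible of it).
Readings, each from a call of its own:
- current_clock(): time.
- current_joint_pos(): joint angles.
- current_qvel(): joint speeds.
- current_joint_torque(): joint torques, N m.
- current_position(): TCP position.
- current_orientation(): TCP orientation.
- current_force(): force on the tool from outside, world axes, zero at the start.
- current_torque(): the same for the moment, N m.
- current_finger_gap(): finger opening in m.
Only numpy, scipy, OpenCV 4.12 (cv2) and the standard library are available. Lean on these libraries where they do the work, as an engineer would, in place of code of your own. Each camera call takes 0.05 s, during which the arm holds its last target. There are 200 camera calls.

TASK

Load the drying rack and start it: hook every carrier that is there onto the rail at the open end and slide it along under the lamp bar until it hangs centred at the mark of its own grip's colour, and lay the small gear flat on the bench midway between the rubber tips of the rack's two front feet, so that it dries too. Only when all this is in place, turn the timer knob clockwise until it clicks past its detent and stays on. Leave the piston, the jar and the standing bolt where they are, and put right anything that gets shifted.

Things in the scene. Friction and masses are not known exactly. Their poses are not given: they have to be found in the camera images.
- rack: fixed drying rack, turned up to 0.1 rad: a round steel rail, 14 mm thick, 480 mm long, axis 180 mm above the bench, between two end posts (14 mm wide, centred 245 mm left and right of the middle). Origin on the bench under the rail's middle; x points away from the robot, y along the rail to the left, z up
- lamp (a point): middle of the aluminium lamp bar over the rail: 32 mm deep, 14 mm high, underside 23 mm and top 37 mm above the rail's axis, from the left post to 105 mm right of the rack's middle. Nothing can be hooked on beneath it from above; a hook on the rail slides under it with about 9 mm of play above the hook
- load_end (a point): on the rail's axis, middle of the loading end: the last 130 mm at the right end of the rail, open above (this point is 175 mm right of the rack's middle); axes as the rack's
- mark_red (a point): centre of the red mark, on the rail's axis: a red band 20 mm wide round the rail, with an equal red band round the lamp bar right above it; farthest from the open end (165 mm left of the rack's middle)
- mark_yellow (a point): centre of the yellow mark, on the rail's axis: a yellow band 20 mm wide round the rail, with an equal yellow band round the lamp bar right above it; the middle one (65 mm left of the rack's middle)
- mark_blue (a point): centre of the blue mark, on the rail's axis: a blue band 20 mm wide round the rail, with an equal blue band round the lamp bar right above it; nearest the open end (35 mm right of the rack's middle)
- foot_l (a point): top of the black rubber tip (22 x 28 mm, 16 mm high) at the robot's end of the rack's left foot; the feet are bars 24 mm wide and 12 mm high that lie on the bench and reach 150 mm from below the rail towards the robot
- foot_r (a point): the same for the rack's right foot, 490 mm from the left one
- carrier_red: loose carrier with the red grip, about 0.11 kg, perhaps absent. Stands on a grey plate (72 mm deep, x = -28 to 44 mm, 56 mm wide). Origin: underside, below the hook; z up, x from grip to hook; 130 mm high. Hung, it is upright with x as the rack's, plate 65 mm above the bench; carriers on the rail cannot pass one another
- carrier_red_seat (a point): point in the red carrier's hook, 115 mm above its underside, that lies on the rail's axis when seated. The hook is a 30 mm wide upside-down V, open below, 24 mm wide inside; its strap goes down at x = -16 to -12 mm, its rear leg (x = 12 to 16, flared to 20 mm) ends 35 mm below this point
- carrier_red_grip (a point): middle of the top edge of the red grip: an upright rubber fin 10 mm thick (in y), 30 mm high, reaching from the strap towards the robot (carrier x = -16 to -74 mm); this point is at x = -48 mm, 10 mm above the seat point. Pinch it from above across its thickness
- carrier_yellow: loose carrier with the yellow grip, about 0.11 kg, perhaps absent. Stands on a grey plate (72 mm deep, x = -28 to 44 mm, 56 mm wide). Origin: underside, below the hook; z up, x from grip to hook; 130 mm high. Hung, it is upright with x as the rack's, plate 65 mm above the bench; carriers on the rail cannot pass one another
- carrier_yellow_seat (a point): point in the yellow carrier's hook, 115 mm above its underside, that lies on the rail's axis when seated. The hook is a 30 mm wide upside-down V, open below, 24 mm wide inside; its strap goes down at x = -16 to -12 mm, its rear leg (x = 12 to 16, flared to 20 mm) ends 35 mm below this point
- carrier_yellow_grip (a point): middle of the top edge of the yellow grip: an upright rubber fin 10 mm thick (in y), 30 mm high, reaching from the strap towards the robot (carrier x = -16 to -74 mm); this point is at x = -48 mm, 10 mm above the seat point. Pinch it from above across its thickness
- carrier_blue: loose carrier with the blue grip, about 0.11 kg, perhaps absent. Stands on a grey plate (72 mm deep, x = -28 to 44 mm, 56 mm wide). Origin: underside, below the hook; z up, x from grip to hook; 130 mm high. Hung, it is upright with x as the rack's, plate 65 mm above the bench; carriers on the rail cannot pass one another
- carrier_blue_seat (a point): point in the blue carrier's hook, 115 mm above its underside, that lies on the rail's axis when seated. The hook is a 30 mm wide upside-down V, open below, 24 mm wide inside; its strap goes down at x = -16 to -12 mm, its rear leg (x = 12 to 16, flared to 20 mm) ends 35 mm below this point
- carrier_blue_grip (a point): middle of the top edge of the blue grip: an upright rubber fin 10 mm thick (in y), 30 mm high, reaching from the strap towards the robot (carrier x = -16 to -74 mm); this point is at x = -48 mm, 10 mm above the seat point. Pinch it from above across its thickness
- gear_small: small dark steel gear lying flat, 42 mm across and 26 mm high, 0.17 kg; origin at the centre of its underside; may be gripped across the teeth at any yaw
- timer_grip (a point): point on the axis of the timer's knob at the height to grip its upright bar from above (the bar is 46 mm long, 14 mm thick; stands 30 mm above its round skirt; its top is 7 mm above this point); it stands on a green box of 100 x 90 mm, 44 mm high; the knob turns about the vertical. Axes turn with the knob: the bar lies along x, so pinch it along y
- timer (a joint): angle of the timer knob in rad: 0 off, 1.5 on, at its stop; it grows as the knob is turned clockwise as seen from above. A sprung detent resists with up to about 0.14 N m until 0.7; past that it clicks over and the spring drives the knob on to its stop, where it stays. Let go short of 0.7, it springs back to 0
- piston: bystander: bare aluminium piston standing on the bench, 73 mm across, 55 mm high
- bolt_jar: bystander: glass jar with a red lid, 62 mm across, 80 mm high
- bolt_m16: bystander: steel bolt standing on its head, 70 mm high
Things that resemble listed ones, but are neither listed nor needed, are in the scene too. What is shaped like the gear_small but blue or red is not meant.

How it is judged:
On the way, in this order (a step that is already met when the one before it is completed fails the run):
1. every carrier present hangs released at the mark of its colour and the gear lies midway between the feet, the timer still off (distance between carrier_red_seat and mark_red below 0.01 m and angle between each of carrier_red, carrier_yellow, carrier_blue's own z axis and vertical below 0.25 rad and contact force between each of carrier_red, carrier_yellow, carrier_blue, gear_small and the fingers below 0.1 N and linear speed of each of carrier_red, carrier_yellow, carrier_blue below 0.05 m/s and distance between carrier_yellow_seat and mark_yellow below 0.01 m and distance between carrier_blue_seat and mark_blue below 0.01 m and x of gear_small in the frame of rack between -0.165 and -0.135 m and y of gear_small in the frame of rack between -0.015 and 0.015 m and height (world z) of gear_small below 0.006 m and angle between gear_small's own z axis and vertical below 0.15 rad and linear speed of gear_small below 0.03 m/s), for 0.2 s.
2. then the timer knob is turned past its detent (value of joint timer above 1.2 rad), for 0.2 s.
At the end, for the whole second after the job is handed in: each carrier present hangs still and released, within 0.25 rad of upright, its seat point within 10 mm of its colour's mark; the gear lies flat on the bench within 15 mm (along and across the rack) of the midpoint of the two foot tips; the timer stands past its detent (over 1.2 rad) (all of step 1 and value of joint timer above 1.2 rad); the robot touches nothing.
It fails at once if the piston is shifted by more than 20 mm or tipped over (distance of piston from where it was at the start of the episode above 0.02 m or angle between piston's own z axis and vertical above 0.5 rad).
It fails at once if the jar is shifted by more than 20 mm or tipped over (distance of bolt_jar from where it was at the start of the episode above 0.02 m or angle between bolt_jar's own z axis and vertical above 0.5 rad).
It fails at once if the standing bolt is shifted by more than 20 mm or tipped over (distance of bolt_m16 from where it was at the start of the episode above 0.02 m or angle between bolt_m16's own z axis and vertical above 0.5 rad).
Of carrier_red, carrier_yellow, carrier_blue only 2 to 3 are there at a start; the rules pass over those that are not, and their reading is None.
At some moment in a run one of gear_small may be knocked a few centimetres aside while the robot is not near it.
It also fails if it takes over 210 s, if anything falls off the work surface, if the arm or the gripper's body presses on something with over 40 N, if the wrist force passes 120 N, or if a joint passes its speed limit or range.

## Working session

There is one attempt and no reset: what is moved stays moved. The work goes in short steps, each a Python script; the robot and the scene stay as the last script left them, time stands still between calls to the robot, and variables do not carry over. Pictures are saved under pics/ and viewed, about 12 in all and at most 16, crops included, and the job is handed in when it is done.

```bash
mkdir -p pics; ls; cat > h.py <<'E'
import numpy as np, cv2
from bench import *
def cloud(c):
    z=c["range_z"]; K=c["intrinsics"]; v,u=np.mgrid[0:480,0:640]
    p=np.stack([(u-K[0,2])/K[0,0]*z,(v-K[1,2])/K[1,1]*z,z],-1)
    w=(p-c["t"])@c["R"]; w[z==0]=np.nan
    return w
def proj(c,X):
    p=c["R"]@np.asarray(X)+c["t"]; p=c["intrinsics"]@p; return p[:2]/p[2]
E
python3 - <<'E'
from h import *
for n in ("scene","top"):
    c=capture(n); cv2.imwrite(f"pics/{n}0.png",c["image"]); w=cloud(c)
    print(n,"cam at",(-c["R"].T@c["t"]).round(3))
    for q in ("carrier_red","carrier_yellow","carrier_blue","carrier_red_grip","gear_small","timer_grip","timer","piston","bolt_jar","bolt_m16","rack","foot_l"):
        for d in silhouettes(n,q)[:4]:
            m=d["region"]; print(q,round(d["conf"],2),np.round(d["xy"]),np.nanmedian(w[m],0).round(3),"top",np.nanpercentile(w[m][:,2],97).round(3))
E
```

```text
pics
scene cam at [ 0.261 -1.247  0.822]
carrier_red 0.92 [309. 288.] [ 0.451 -0.072  0.045] top 0.124
carrier_blue 0.71 [297. 248.] [0.455 0.195 0.054] top 0.122
carrier_red_grip 0.79 [310. 295.] [ 0.45  -0.075  0.054] top 0.124
gear_small 0.69 [316. 286.] [0.481 0.003 0.018] top 0.06
gear_small 0.65 [401. 337.] [ 0.655 -0.28   0.021] top 0.027
gear_small 0.63 [313. 347.] [ 0.426 -0.265  0.022] top 0.027
timer_grip 0.73 [370. 342.] [ 0.546 -0.351  0.068] top 0.088
timer 0.64 [367. 344.] [ 0.546 -0.351  0.068] top 0.088
piston 0.43 [336. 226.] [0.635 0.389 0.03 ] top 0.181
bolt_jar 0.9 [311. 210.] [0.562 0.502 0.046] top 0.079
bolt_jar 0.6 [356. 272.] [ 0.574 -0.044  0.02 ] top 0.216
rack 0.72 [310. 290.] [ 0.45  -0.074  0.055] top 0.124
rack 0.68 [296. 250.] [0.454 0.195 0.055] top 0.123
rack 0.63 [352. 271.] [ 0.572 -0.072  0.013] top 0.216
foot_l 0.85 [351. 274.] [ 0.575 -0.064  0.013] top 0.216
top cam at [0.223 0.055 1.88 ]
carrier_red 0.69 [361. 264.] [ 0.456 -0.065  0.053] top 0.131
carrier_yellow 0.64 [361. 262.] [ 0.455 -0.065  0.018] top 0.131
carrier_blue 0.93 [275. 262.] 
[... 258 characters left out ...]
265  0.024] top 0.035
gear_small 0.47 [420. 273.] [ 0.428 -0.248  0.026] top 0.033
timer_grip 0.65 [450. 234.] [ 0.547 -0.335  0.071] top 0.094
timer_grip 0.45 [362. 266.] [ 0.455 -0.064  0.018] top 0.131
timer 0.69 [448. 232.] [ 0.548 -0.335  0.069] top 0.093
piston 0.61 [210. 211.] [0.641 0.421 0.054] top 0.065
bolt_jar 0.79 [175. 230.] [0.562 0.522 0.077] top 0.087
bolt_jar 0.37 [306. 216.] [0.587 0.104 0.046] top 0.223
bolt_m16 0.51 [278. 264.] [0.461 0.203 0.046] top 0.131
bolt_m16 0.39 [459. 278.] [ 0.408 -0.368  0.036] top 0.072
rack 0.63 [307. 215.] [0.587 0.11  0.066] top 0.223
foot_l 0.72 [303. 212.] [0.588 0.119 0.117] top 0.223
foot_l 0.2 [175. 232.] [0.561 0.521 0.077] top 0.087
```

View pics/scene0.png

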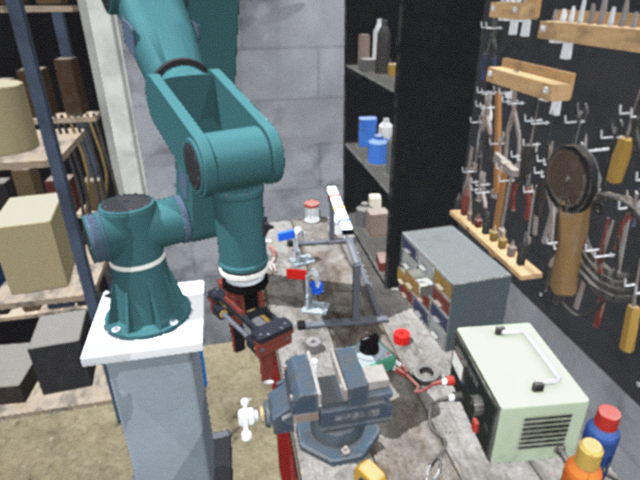

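View pics/top0.png

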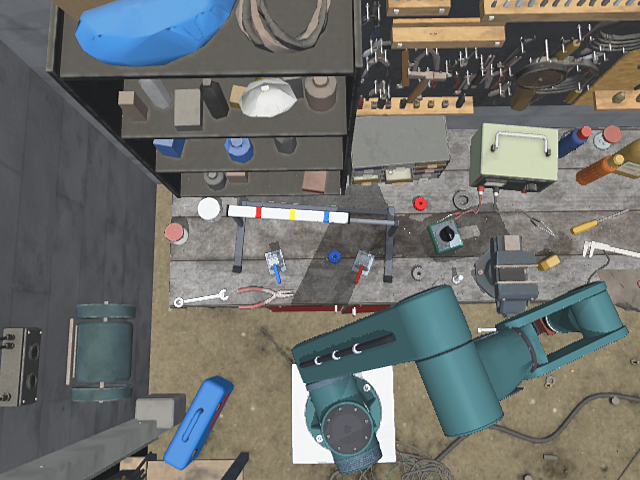

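```bash
cat >> h.py <<'E'
def masks(c,w,box):
    hsv=cv2.cvtColor(c["image"],cv2.COLOR_BGR2HSV); (x0,x1,y0,y1,z0,z1)=box
    b=(w[...,0]>x0)&(w[...,0]<x1)&(w[...,1]>y0)&(w[...,1]<y1)&(w[...,2]>z0)&(w[...,2]<z1)
    H,S,V=hsv[...,0],hsv[...,1],hsv[...,2]
    return b,dict(red=b&((H<8)|(H>172))&(S>120)&(V>60),yellow=b&(H>20)&(H<35)&(S>110),blue=b&(H>105)&(H<130)&(S>120)&(V>60))
def fit(P):
    m=P.mean(0); u,s,vt=np.linalg.svd(P-m,full_matrices=False); return m,vt[0],s/np.sqrt(len(P))
E
python3 - <<'E'
from h import *
c=capture("top"); w=cloud(c)
cv2.imwrite("pics/crop1.png",cv2.resize(c["image"][185:315,160:480],None,fx=2.5,fy=2.5,interpolation=cv2.INTER_CUBIC))
b,_=masks(c,w,(.5,.7,-.3,.45,.205,.235)); P=w[b]; m,d,s=fit(P[:,:2]); print("lamp",P.mean(0),d,s,np.arctan2(-d[0]*np.sign(d[1]),abs(d[1])))
t=(P[:,:2]-m)@d; print("ext",m+d*t.min(),m+d*t.max())
b,M=masks(c,w,(.5,.7,-.3,.45,.205,.235))
for k in M: print("band",k,M[k].sum(),w[M[k]].mean(0).round(4))
b,M=masks(c,w,(.5,.7,-.3,.45,.165,.2)); P=w[b]; print("rail",len(P),P.mean(0),P[:,1].min(),P[:,1].max(),fit(P[:,:2])[1])
for sgn,(y0,y1) in dict(l=(.28,.42),r=(-.22,-.06)).items():
    for z0,z1 in ((.006,.013),(.0135,.03)):
        b,_=masks(c,w,(.38,.52,y0,y1,z0,z1)); P=w[b]; print("foot",sgn,len(P),P.mean(0),P.min(0)[:2],P.max(0)[:2])
for k in ("red","blue","yellow"):
    b,M=masks(c,w,(.35,.53,-.2,.3,.09,.14)); P=w[M[k]]
    if len(P)>8: print("grip",k,len(P),*fit(P[:,:2]),P.mean(0),P.min(0),P.max(0))
for y0,y1 in ((-.12,0),(.15,.26)):
    b,M=masks(c,w,(.4,.56,y0,y1,.11,.14)); b&=~(M["red"]|M["blue"]); P=w[b]; print("hook",len(P),P.mean(0),fit(P[:,:2])[1:])
    b,M=masks(c,w,(.4,.56,y0,y1,.004,.012));P=w[b]; print("plate",len(P),cv2.minAreaRect((P[:,:2]*1000).astype(np.float32)))
b,_=masks(c,w,(.3,.8,-.32,.1,.012,.035)); n,L,st,ce=cv2.connectedComponentsWithStats(b.astype(np.uint8))
for i in range(1,n):
    if st[i,4]>15:
        P=w[L==i]; print("blob",ce[i].round(),st[i,4],P.mean(0).round(4),np.ptp(P,0).round(3),c["image"][L==i].mean(0).round())
b,_=masks(c,w,(.45,.65,-.42,-.25,.06,.1)); P=w[b]; 
b2=P[:,2]>.08; print("bar",b2.sum(),P[b2].mean(0),fit(P[b2][:,:2]),P[:,2].max()); b,_=masks(c,w,(.45,.65,-.42,-.25,.03,.055)); P=w[b]; print("box",cv2.minAreaRect((P[:,:2]*1000).astype(np.float32)),np.median(P[:,2]))
E
```

```text
lamp [0.58873985 0.15674252 0.216894  ] [0.06290941 0.99801924] [0.10575593 0.01534809] -0.06295097806754343
ext [ 0.57742549 -0.02275287] [0.60026989 0.33965949]
band red 57 [0.5933 0.2451 0.2173]
band yellow 56 [0.5854 0.1453 0.2175]
band blue 57 [0.5781 0.0457 0.2183]
rail 263 [ 0.5751315  -0.08918724  0.18496717] -0.1696249032100227 0.3291515328374033 [0.21988866 0.97552498]
foot l 325 [0.44998298 0.34318178 0.00901338] [0.38008376 0.28047476] [0.5199919  0.41951941]
foot l 108 [0.46186163 0.33051966 0.01681011] [0.38206814 0.28263631] [0.51945391 0.41507461]
foot r 339 [ 0.45919894 -0.13563334  0.00885879] [ 0.38027698 -0.2197434 ] [ 0.51990368 -0.0611579 ]
foot r 149 [ 0.45607085 -0.14485141  0.01682828] [ 0.40367701 -0.18998378] [ 0.51882799 -0.06400121]
grip red 57 [ 0.41783791 -0.05225354] [-0.92111238  0.38929678] [0.01646672 0.00264916] [ 0.41783791 -0.05225354  0.12412809] [ 0.3919079  -0.06548782  0.11558914] [ 0.4445059  -0.04006344  0.13397317]
grip blue 65 [0.42204163 0.19789476] [-0.96404664 -0.26573311] [0.01672508 0.00299867] [0.42204163 0.19789476 0.12509997] [0.3
[... 1249 characters left out ...]
lob [389. 246.] 33 [ 0.5171 -0.1587  0.0158] [0.03  0.021 0.011] [91. 84. 81.]
blob [334. 256.] 115 [0.4863 0.0193 0.0259] [0.041 0.039 0.022] [170.  85.  47.]
blob [389. 260.] 60 [ 0.4721 -0.1563  0.0163] [0.053 0.024 0.013] [117. 107. 104.]
blob [418. 273.] 120 [ 0.4281 -0.2487  0.0243] [0.04  0.041 0.022] [147. 145. 146.]
blob [388. 275.] 71 [ 0.4226 -0.1512  0.016 ] [0.043 0.028 0.012] [88. 83. 80.]
bar 64 [ 0.5494162  -0.3390255   0.08744996] (array([ 0.5494162, -0.3390255]), array([-0.96709245, -0.25442521]), array([0.01302263, 0.00413138])) 0.09805100017799635
box ((579.4198608398438, -329.4263000488281), (165.29327392578125, 91.8813705444336), 17.834001541137695) 0.045266200857792246
```

View pics/crop1.png

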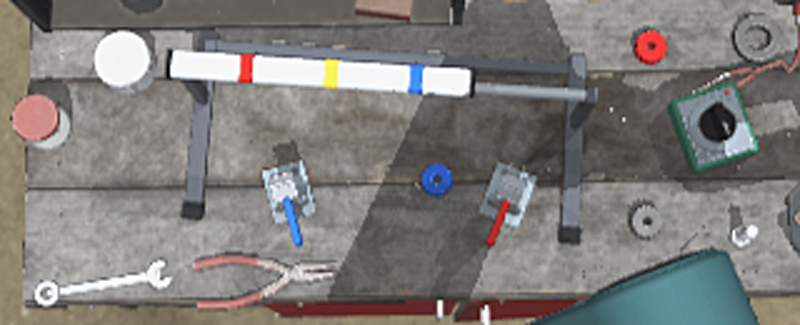

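```bash
cat >> h.py <<'E'
from scipy.spatial.transform import Rotation as Ro
O=np.array([.581,.0805]); YAW=-.07
X=np.array([np.cos(YAW),np.sin(YAW)]); Y=np.array([-X[1],X[0]])
def q(yaw,flip=0):  # tool down, jaws along carrier y for a carrier with this yaw
    a=yaw+np.pi/2+flip*np.pi; s,c=np.sin(a),np.cos(a)
    return Ro.from_matrix(np.array([[c,s,0],[s,-c,0],[0,0,-1]])).as_quat()
def best(p,yaw):
    r=[]
    for f in (0,1):
        j=inverse_kinematics(list(p),list(q(yaw,f)))
        if j is not None: r.append((abs(j[5]),f))
    return min(r)[1]
def grip_xy(col,box):
    c=capture("top"); w=cloud(c); b,M=masks(c,w,box); P=w[M[col]]; m,d,s=fit(P[:,:2]); d=d*np.sign(d[0])
    return m,np.arctan2(d[1],d[0]),P
def st(*a): print(*a,"pos",np.round(current_position(),4),"F",np.round(current_force(),1),"gap",round(current_finger_gap(),4),"t",round(current_clock(),1),flush=True)
def hang(col,m,yaw,mark):
    """pick carrier at grip point m / yaw, hook on at load end, slide to rack y=mark"""
    f=best((*m,.2),yaw); Q=q(yaw,f); QR=q(YAW,f)
    move_ptp([*m,.20],list(Q)); move_gripper(.05)
    servo_line([*m,.091],rate=.1); move_gripper(0); st("gripped")
    if current_finger_gap()<.006: print("MISSED"); return
    servo_line([*m,.215],rate=.2)
    g=lambda x,y,z:[*(O+(x-.048)*X+y*Y),z]
    move_ptp(g(-.085,-.175,.215),list(QR)); st("pre")
    servo_line(g(0,-.175,.215),rate=.12); st("over")
    servo_line(g(0,-.175,.160),rate=.06,contact_N=8); st("hooked")
    return f
E
python3 - <<'E'
from h import *
m,yaw,P=grip_xy("red",(.35,.53,-.12,0,.115,.135)); print(m,yaw)
p=current_position(); servo_line([p[0],p[1],.3])
f=hang("red",m,yaw,.165)
c=capture("scene"); cv2.imwrite("pics/s1.png",cv2.resize(c["image"][150:350,230:450],None,fx=3,fy=3))
E
```

```text
[ 0.4177938  -0.05222827] -0.4002101201859151
gripped pos [ 0.4177 -0.0522  0.091 ] F [-0.2 -0.5  0.7] gap 0.0099 t 6.6
pre pos [ 0.4349 -0.0843  0.2136] F [-0.1  0.1 -0.6] gap 0.0101 t 7.8
over pos [ 0.52   -0.0904  0.2147] F [ 0.5 -0.5 -1.4] gap 0.0095 t 8.7
hooked pos [ 0.5212 -0.0908  0.1603] F [-0.2  0.3 -1.2] gap 0.0097 t 9.8
```

View pics/s1.png

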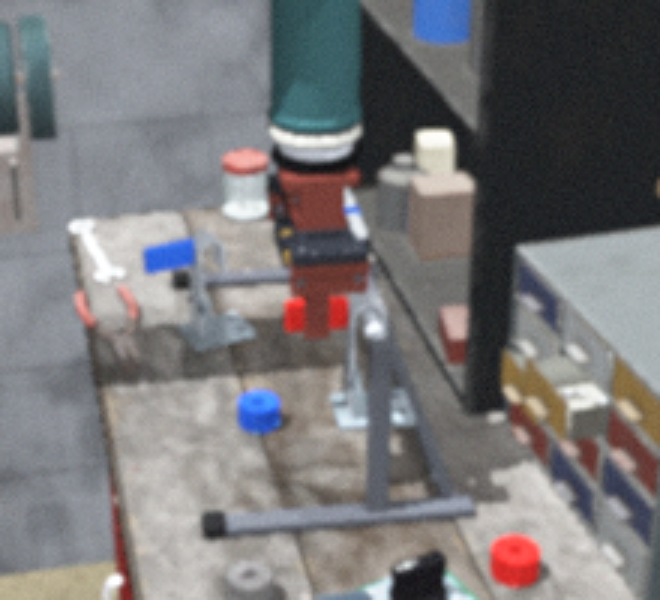

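The picture shows the red carrier held in the gripper at crop pixel (320,315), its hook over the rail end at (370,310). Next I slide it to its mark.

```bash
cat >> h.py <<'E'
def slide(mark):
    g=lambda x,y,z:[*(O+(x-.048)*X+y*Y),z]
    servo_line(g(0,-.13,.159),rate=.05)
    hit=servo_line(g(0,mark,.159),rate=.09,contact_N=10); st("slid",hit)
    servo_line(g(0,mark,.1555),rate=.02,contact_N=6); st("low")
    move_gripper(.03); sleep(.3)
    servo_line(g(0,mark,.25),rate=.15); servo_line(g(-.12,mark,.25),rate=.25)
E
python3 - <<'E'
from h import *
slide(.165)
q0=current_orientation(); move_ptp([.40,-.15,.30],q0)
c=capture("top"); w=cloud(c)
for k,bx in (("red",(.45,.6,.1,.4,.165,.205)),("blue",(.35,.53,.1,.3,.115,.135))):
    b,M=masks(c,w,bx); P=w[M[k]]; m,d,s=fit(P[:,:2]); print(k,len(P),m,d,s,P[:,2].max(), "rack",(m-O)@X,(m-O)@Y)
cv2.imwrite("pics/t2.png",cv2.resize(c["image"][185:315,160:480],None,fx=2.5,fy=2.5,interpolation=cv2.INTER_CUBIC))
E
```

```text
slid False pos [0.5455 0.2483 0.1594] F [ 4.1 -3.9  3.4] gap 0.0095 t 14.3
low pos [0.5469 0.2488 0.1577] F [ 1.5  1.2 -0.6] gap 0.0098 t 14.5
red 78 [0.54888399 0.2492412 ] [-0.99689323  0.07876472] [0.01674082 0.00318161] 0.20394575586443053 rack -0.043839595499272396 0.16608166844907077
blue 62 [0.42272789 0.19816979] [-0.96455664 -0.26387588] [0.0168225  0.00294462] 0.13495858280740414 rack -0.16611466128471133 0.10631161643314319
```

View pics/t2.png

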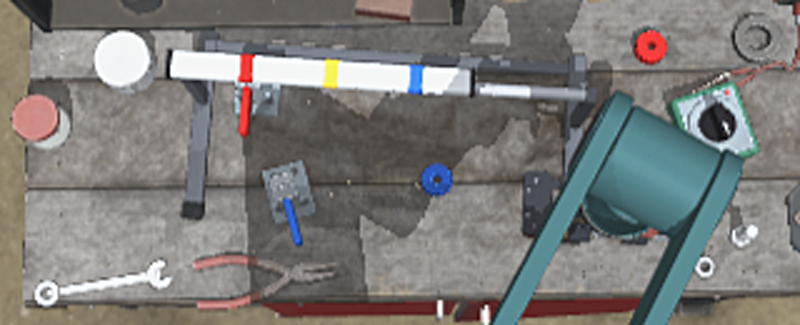

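The red carrier hangs at its mark: grip at crop (245,100), under the red band. The blue one is still standing at (290,195), so it goes next.

```bash
python3 - <<'E'
from h import *
m,yaw,P=grip_xy("blue",(.35,.53,.1,.3,.115,.135)); print(m,yaw)
hang("blue",m,yaw,-.035)
slide(-.035)
move_ptp([.43,-.25,.30],current_orientation())
c=capture("top"); w=cloud(c)
for k,bx in (("red",(.45,.6,.1,.4,.165,.205)),("blue",(.45,.58,-.1,.15,.165,.205))):
    b,M=masks(c,w,bx); P=w[M[k]]; m,d,s=fit(P[:,:2]); print(k,len(P),m,d,s,P[:,2].mean(), "rack",(m-O)@X,(m-O)@Y)
cv2.imwrite("pics/t3.png",cv2.resize(c["image"][185:315,160:480],None,fx=2.5,fy=2.5,interpolation=cv2.INTER_CUBIC))
c=capture("scene"); cv2.imwrite("pics/s3.png",cv2.resize(c["image"][150:400,230:480],None,fx=2.4,fy=2.4))
E
```

```text
[0.42271287 0.19812337] 0.2632558998077718
gripped pos [0.4225 0.1981 0.0909] F [ 0.4 -0.6 -0.7] gap 0.0098 t 22.2
pre pos [ 0.4358 -0.084   0.2145] F [-0.  -0.5 -1. ] gap 0.0098 t 24.1
over pos [ 0.5201 -0.0902  0.2147] F [-0.8  0.3 -1. ] gap 0.0102 t 24.9
hooked pos [ 0.5212 -0.0908  0.1603] F [-0.1  0.2 -1.3] gap 0.0097 t 26.0
slid False pos [0.5308 0.0487 0.159 ] F [1.2 0.5 0.7] gap 0.0099 t 28.2
low pos [0.5325 0.0484 0.1571] F [ 2.1 -0.4  0. ] gap 0.01 t 28.4
red 81 [0.54807539 0.24894773] [-0.99637087  0.08511808] [0.01654086 0.00306424] 0.18709763341172617 rack -0.04462569570982417 0.16573235874580242
blue 66 [0.53151278 0.05019873] [-0.9949686   0.10018726] [0.01694668 0.00288324] 0.18942969903213097 rack -0.04724666637305645 -0.03368834283123159
```

View pics/t3.png

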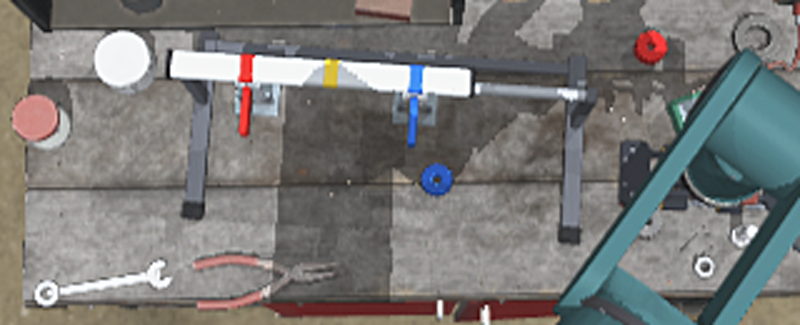

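View pics/s3.png

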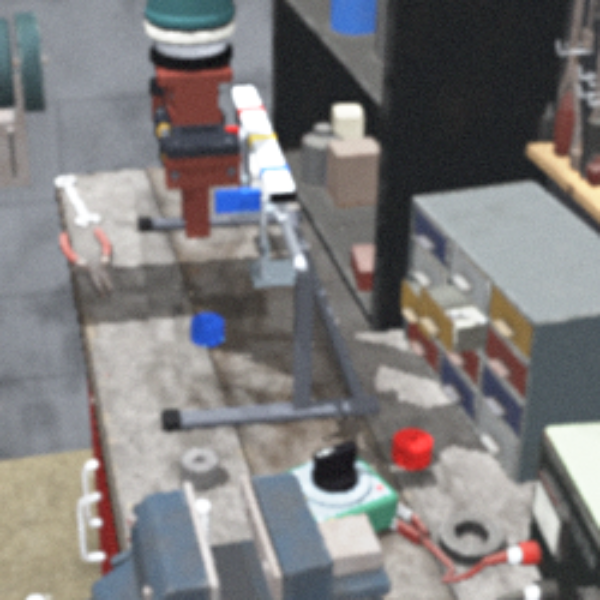

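Both carriers hang at their marks: red grip at crop (245,100), blue at (412,115). In the scene crop the grey gear lies at (200,465). Next is the gear.

```bash
cat >> h.py <<'E'
def gear_at(bx=(.36,.5,-.33,-.19,.015,.035)):
    c=capture("top"); w=cloud(c); b,M=masks(c,w,bx); P=w[b]; 
    r=(P[:,:2].min(0)+P[:,:2].max(0))/2 if len(P) else None
    print("gear n",len(P),"mid",r,"mean",P.mean(0) if len(P) else None); return c,P.mean(0)[:2]
E
python3 - <<'E'
from h import *
move_ptp([.42,.05,.32],current_orientation())
c,m=gear_at()
yaw=.6; f=best((*m,.2),yaw)
move_ptp([*m,.15],list(q(yaw,f))); move_gripper(.07)
servo_line([*m,.004],rate=.1,contact_N=15); move_gripper(0); st("grip")
if .036<current_finger_gap()<.046:
    servo_line([*m,.12],rate=.15)
    T=O-.15*X; Q=list(q(YAW,f))
    move_ptp([*T,.10],Q)
    servo_line([*T,.03],rate=.1)
    servo_line([*T,.004],rate=.03,contact_N=6); st("down")
    move_gripper(.062); sleep(.2)
    servo_line([*T,.13],rate=.12)
    move_ptp([.43,-.25,.30],Q)
    for n in range(1):
        c,m=gear_at((.36,.5,.05,.14,.012,.035)); print("rack",(m-O)@X,(m-O)@Y)
    cv2.imwrite("pics/t4.png",cv2.resize(c["image"][185:315,160:480],None,fx=2.5,fy=2.5,interpolation=cv2.INTER_CUBIC))
    st("end")
E
```

```text
gear n 128 mid [ 0.43050986 -0.26729308] mean [ 0.43075544 -0.25675929  0.02536653]
grip pos [ 0.4303 -0.2563  0.004 ] F [-1.9  3.1  3.5] gap 0.041 t 37.7
down pos [0.431 0.091 0.004] F [0.  0.1 5.2] gap 0.0407 t 41.7
gear n 126 mid [0.42836317 0.1023299 ] mean [0.43169404 0.0935896  0.02399073]
rack -0.14985583362719188 0.0026146576719503233
end pos [ 0.4299 -0.2487  0.2991] F [-0.4  0.2 -0. ] gap 0.0621 t 45.1
```

View pics/t4.png

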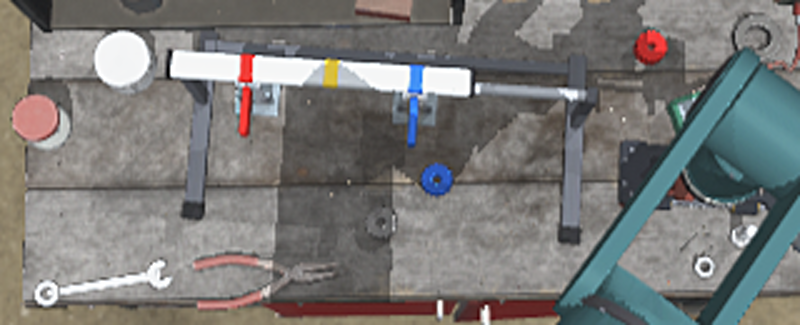

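The gear lies at crop (380,223), and the midpoint of the foot tips at (193,210) and (569,234) is (381,222). Next I measure the timer and its clearance.

```bash
python3 - <<'E'
from h import *
move_ptp([.42,-.02,.32],current_orientation())
c=capture("top"); w=cloud(c)
cv2.imwrite("pics/k5.png",cv2.resize(c["image"][195:285,400:510],None,fx=6,fy=6,interpolation=cv2.INTER_CUBIC))
b,_=masks(c,w,(.48,.62,-.41,-.27,.02,.12)); P=w[b]
h,e=np.histogram(P[:,2],bins=np.arange(.04,.102,.004)); print(dict(zip(e.round(3),h)))
for z in (.076,.08,.084,.087): 
    Q=P[P[:,2]>z]; m,d,s=fit(Q[:,:2]); print(z,len(Q),m,np.arctan2(d[1],d[0])%np.pi,s)
r=np.hypot(w[...,0]-.5494,w[...,1]+.339)
for a,bb in ((.07,.09),(.09,.1),(.1,.115),(.115,.13)): 
    k=(r>a)&(r<bb); print(a,bb,np.nanmax(w[k][:,2]).round(3), w[k][np.nanargmax(w[k][:,2])].round(3))
f0=None
for f in (0,1):
    for dy in (0,-.75,-1.5): 
        j=inverse_kinematics([.5494,-.339,.066],list(q(.257+dy,f))); print(f,dy,None if j is None else np.round(j,2))
E
```

```text
{np.float64(0.04): np.int64(156), np.float64(0.044): np.int64(179), np.float64(0.048): np.int64(139), np.float64(0.052): np.int64(93), np.float64(0.056): np.int64(53), np.float64(0.06): np.int64(29), np.float64(0.064): np.int64(6), np.float64(0.068): np.int64(8), np.float64(0.072): np.int64(6), np.float64(0.076): np.int64(8), np.float64(0.08): np.int64(15), np.float64(0.084): np.int64(27), np.float64(0.088): np.int64(16), np.float64(0.092): np.int64(4), np.float64(0.096): np.int64(2)}
0.076 72 [ 0.54865781 -0.33927089] 0.2533390473769992 [0.01337545 0.0043293 ]
0.08 64 [ 0.54874055 -0.33952971] 0.2512113124893305 [0.01329466 0.00424088]
0.084 49 [ 0.54754331 -0.34008288] 0.2939130052611847 [0.01277924 0.00387402]
0.087 26 [ 0.54680072 -0.3398757 ] 0.2537166235257655 [0.01379817 0.00342754]
0.07 0.09 0.027 [ 0.623 -0.381  0.027]
0.09 0.1 0.027 [ 0.626 -0.391  0.027]
0.1 0.115 0.027 [ 0.653 -0.379  0.027]
0.115 0.13 0.041 [ 0.651 -0.282  0.041]
0 0 [-0.66  0.59  1.56 -0.    1.   -2.49]
0 -0.75 [-0.66  0.59  1.56 -0.    1.   -1.74]
0 -1.5 [-0.66  0.59  1.56 -0.    1.   -0.99]
1 0 [-0.66  0.59  1.56 -0.    1.    0.65]
1 -0.75 [-0.66  0.59  1.56 -0.    1.    1.4 ]
1 -1.5 [-0.66  0.59  1.56 -0.    1.    2.15]
```

View pics/k5.png

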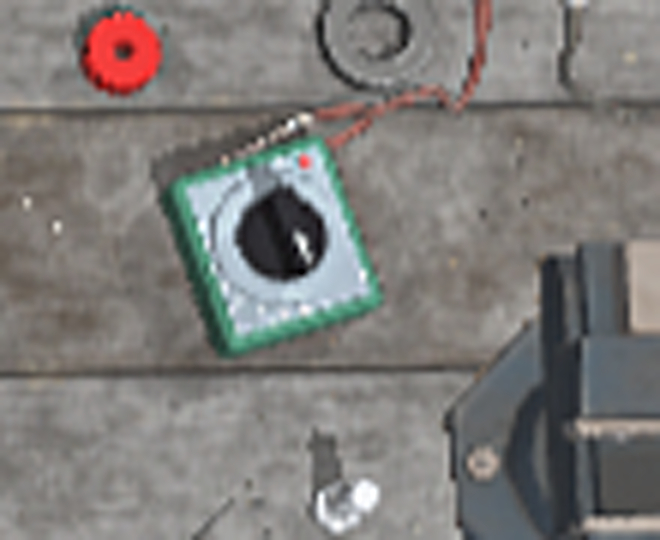

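The close-up shows the knob at crop (282,235), its bar running along the box's long axis, with clear space round it. I check the load once more, then turn it.

```bash
cat >> h.py <<'E'
def check():
    c,m=gear_at((.36,.5,.04,.16,.012,.035)); g=(m-O)@X,(m-O)@Y; print("gear rack",g)
    w=cloud(c)
    for k,bx in (("red",(.45,.6,.1,.4,.165,.205)),("blue",(.45,.58,-.1,.15,.165,.205))):
        b,M=masks(c,w,bx); P=w[M[k]]; m=P[:,:2].mean(0); print(k,len(P),"rack",(m-O)@X,(m-O)@Y,P[:,2].mean())
    return c,np.array(g)
E
python3 - <<'E'
from h import *
K=[.548,-.3395]; y0=.253
move_ptp([*K,.20],list(q(y0,1))); move_gripper(.045)
c,g=check()
cv2.imwrite("pics/k6.png",c["image"])
if abs(g[0]+.15)<.01 and abs(g[1])<.01:
    servo_line([*K,.064],rate=.06,contact_N=10); st("at knob")
    p=list(current_position()); move_gripper(0); st("pinched")
    for d in np.arange(.2,1.41,.2):
        move_ptp([*K,p[2]],list(q(y0-d,1))); print(round(d,1),np.round(current_torque(),2))
    sleep(.4); st("turned"); move_gripper(.05); sleep(.3)
    servo_line([*K,.2],rate=.1); move_ptp([.42,-.02,.32],list(q(0,1)))
    sleep(.3); c,g=check(); w=cloud(c)
    b,_=masks(c,w,(.48,.62,-.41,-.27,.076,.12)); P=w[b]; m,d,s=fit(P[:,:2]); print("bar",m,np.arctan2(d[1],d[0]),s)
    cv2.imwrite("pics/k7.png",cv2.resize(c["image"][185:315,160:480],None,fx=2.5,fy=2.5,interpolation=cv2.INTER_CUBIC)); st("end")
E
```

```text
gear n 127 mid [0.42994184 0.10720432] mean [0.43059987 0.09542425 0.02483377]
gear rack (np.float64(-0.15107564401214477), np.float64(0.0043682882519837886))
red 80 rack -0.044595869093649224 0.16597469445011537 0.18606764987628835
blue 65 rack -0.04574287180713442 -0.0337254360253541 0.1890384942799335
at knob pos [ 0.5481 -0.3396  0.0643] F [ 0.5 -0.5  0.5] gap 0.0452 t 50.4
pinched pos [ 0.5488 -0.3419  0.0642] F [ 1.6 -6.4 -3.2] gap 0.0137 t 51.0
0.2 [-1.1  -0.14  0.1 ]
0.4 [-1.09 -0.1   0.11]
0.6 [-1.14 -0.04 -0.03]
0.8 [-1.21 -0.03 -0.08]
1.0 [-1.21 -0.08 -0.15]
1.2 [-1.16 -0.08 -0.18]
1.4 [-1.13 -0.13 -0.09]
turned pos [ 0.5488 -0.3418  0.0642] F [ 1.4 -6.9 -5.3] gap 0.0135 t 53.5
gear n 123 mid [0.43138624 0.11190176] mean [0.43031025 0.09546192 0.0248312 ]
gear rack (np.float64(-0.15136719082092748), np.float64(0.0043856087854471405))
red 77 rack -0.04379414457859995 0.16606738601278279 0.18676465010010432
blue 67 rack -0.04550728366399706 -0.03378727919475142 0.18903194990462238
bar [ 0.54872652 -0.33913224] 1.9467114648721866 [0.01351682 0.00409253]
end pos [ 0.4202 -0.0204  0.3197] F [-0.6  0.2 -0.3] gap 0.0496 t 57.8
```

View pics/k7.png

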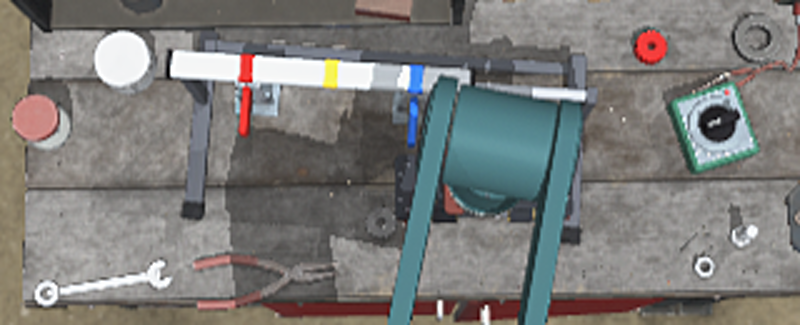

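The knob bar now stands about 1.45 rad on and stays there. Red, blue and the gear (crop (380,222)) are in place, and the piston, jar and bolt are unmoved. I take one last check and hand in.

```bash
python3 - <<'E'
from h import *
sleep(4); c,g=check()
print("final",current_clock(),np.round(current_force(),1))
if abs(g[0]+.15)<.01 and abs(g[1])<.01: close_job(); print("handed in")
E
```

```text
gear n 126 mid [0.42351487 0.10883371] mean [0.43152362 0.09546638 0.02414438]
gear rack (np.float64(-0.15015709930596394), np.float64(0.004474926172922854))
red 79 rack -0.044803919925211266 0.16590705317053575 0.1869532808339887
blue 69 rack -0.04579946481648609 -0.033789051348999476 0.18983083715699234
final 61.825 [-0.  -0.1 -0.2]
the job is handed in; nothing more can be done
handed in
```

The rack is loaded and the timer is on; I handed the job in at about 62 s. Only the red and blue carriers were there, so nothing hangs at the yellow mark.

| Item | Last measurement | Target |
|---|---|---|
| Red carrier, along the rail | 165.9 mm left of the middle | 165 mm left |
| Blue carrier, along the rail | 33.8 mm right of the middle | 35 mm right |
| Gear, in the rack frame | x -150 mm, y +4.5 mm | x -150 mm, y 0 mm (±15 mm) |
| Timer knob | about 1.45 rad | over 1.2 rad |

- **Order:** I hung both carriers and laid the gear flat, checked them, and only then turned the knob.
- **Bystanders:** The piston, jar and bolt look unmoved in the pictures; I did not measure them again.
- **Disagreement:** The gear's y reading went from +2.6 to about +4.4 mm between checks. I put that down to image noise. The reading held steady over the last checks and is well inside tolerance.
- **Unmeasured:** I saw no sign of the carriers tilting, but I did not measure their tilt separately.

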